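Put the impact sockets back in size order in their tray

TASK

Put the four coloured sockets back into the socket tray, standing upright with one on each of the four empty round places, so that the whole row runs in order of size from the small bright steel socket at one end to the big black one at the other. Leave those two end sockets standing where they are, and do not disturb the extension bar, the wrench or the spray can.

Things in the scene. Friction and masses are not known exactly. Their poses are not given: they have to be found in the camera images.
- socket_yellow: yellow impact socket, the second smallest: a plain upright cylinder 31 mm in outer diameter and 48 mm tall with a hexagonal mouth on top. Origin at the centre of its underside, z up along its axis. Starts upright on the bench, nearer the robot than the tray, at any of four spots. Loose, under 0.6 kg.
- socket_green: green impact socket, the third smallest: a plain upright cylinder 38 mm in outer diameter and 54 mm tall with a hexagonal mouth on top. Origin at the centre of its underside, z up along its axis. Starts upright on the bench, nearer the robot than the tray, at any of four spots. Loose, under 0.6 kg.
- socket_blue: blue impact socket, the third largest: a plain upright cylinder 45 mm in outer diameter and 61 mm tall with a hexagonal mouth on top. Origin at the centre of its underside, z up along its axis. Starts upright on the bench, nearer the robot than the tray, at any of four spots. Loose, under 0.6 kg.
- socket_red: red impact socket, the second largest: a plain upright cylinder 52 mm in outer diameter and 68 mm tall with a hexagonal mouth on top. Origin at the centre of its underside, z up along its axis. Starts upright on the bench, nearer the robot than the tray, at any of four spots. Loose, under 0.6 kg.
- socket_steel: bare bright steel impact socket, the smallest of the six: a plain upright cylinder 24 mm in outer diameter and 42 mm tall with a hexagonal mouth on top. Origin at the centre of its underside, z up along its axis. Already in the tray, loose, standing on the place at one end; which end differs from start to start.
- socket_black: black (dark grey in strong light) impact socket, the largest of the six: a plain upright cylinder 60 mm in outer diameter and 76 mm tall with a hexagonal mouth on top. Origin at the centre of its underside, z up along its axis. Already in the tray, loose, standing on the place at the other end, the one away from the bright steel socket.
- tray: aluminium socket tray, fixed, 90 x 460 mm, with a row of six round black rubber places 48 mm across, flush in its floor, 6 mm above the bench; 2 mm lip, 16 mm high. Origin: centre of its underside, y along the row. Places at x = 0, y = -187.5, -112.5, -37.5, 37.5, 112.5, 187.5 mm; the end ones are taken, the inner four empty. Yaw within 0.2 rad.
- extension: bright steel extension bar lying on the bench among the coloured sockets, 124 mm long, 22 mm thick. Origin under its middle, long side along its x. Bystander.
- wrench: steel open-ended wrench lying on the bench among the coloured sockets, 150 mm long. Origin about the middle of its underside, long side along its x. Bystander.
- spraycan: blue spray can with a white band and a red cap standing on the bench beyond the right-hand end of the tray (seen from the robot), 52 mm in diameter, 185 mm tall. Origin at the centre of its underside. Bystander.

How it is judged:
By the outcome, as a careful person would: the job done as asked, in the order asked, and still so for the second after the job is handed in, with the robot touching nothing.
It also fails if it takes over 102 s, if anything falls off the work surface, if the arm or the gripper's body presses on something with over 40 N, if the wrist force passes 120 N, or if a joint passes its speed limit or range.

ROBOT

A 7-joint arm with a two-finger parallel gripper is mounted at the origin on the work surface. World frame = base frame: x ahead of the robot, y to its left, z up, the work surface at z = 0. Lengths are in m, angles in rad, forces in N, time in s.
With the tool pointing down it reaches from about 0.4 to 0.75 m from the base axis. Payload 19.5 kg.
Tool frame: the origin (TCP) lies between the finger pads; the fingertips stand 17 mm ahead of it and the grasp point (between the pads) lies 2 mm behind it; z points along the fingers, y is the line along which they close (so a half turn about z gives the same grasp; the last joint's range is limited). The gripper opens to 85 mm and grips with 20 to 120 N. Pads are 22 mm wide; open, the fingers measure 114 mm over their backs; the gripper's body (76 mm by 85 mm) begins 54 mm behind the grasp point. The pads swing forward as they close: fully open they stand 13 mm farther back than shut.
Start: joints at [-1.216, 0.707, -0.028, 1.485, 0.022, 0.951, -0.075], TCP at [0.222, 0.53, 0.248] pointing down, gripper open.
Joint ranges: [-2.71, 2.71], [-0.32, 2.16], [-1.57, 1.52], [0, 2.45], [-1.46, 4.6], [0, 2.02], [-2.83, 2.83]. Speed limits (rad/s): [1.89, 1.89, 2.57, 2.57, 3.01, 3.01, 3.01].

INTERFACE

Orientations are given as a unit quaternion [w, x, y, z].
In Python, from rig import robot gives the robot as it stands. The module is installed in compiled form; this text tells all that it offers.
- The arm moves only by the tool jog_arm, called after "Call:" as name(argument=value, ...), one argument or row to a line, values as JSON. Schema: {"type":"object","properties":{"ticks":{"type":"array","items":{"type":"number"},"minItems":4,"maxItems":48},"jaw":{"type":"number"},"force":{"type":"number"},"only":{"type":"string"},"quiet":{"type":"boolean"},"lines":{"type":"string"}},"required":["ticks"],"additionalProperties":false}. ticks is one flat list of numbers that holds 1 to 12 rows one after another, with no inner brackets; each row has 4 numbers: dx, dy, dz in normalised numbers (1 is 0.3 m), then a turn about the tool's z in shares of 90 degrees (1.0 is 90 degrees); each row shifts and turns the commanded pose from where the row before left it, along the tool's axes as they then stand; what a row does not reach is not made up. A row lasts 1/12 s, in which the tool goes at most 0.0417 m and 0.125 rad, less where a joint would pass 70% of its speed; a pose out of reach is approached as far as the arm can. jaw is the finger opening in m, set as the call begins (left out keeps the last). The fingers move at their own pace and stop on an object; force is the grip in N (left out, the last holds). Time passes only in rows, so rows that do not move let the fingers close. The tool returns the time, the measured TCP pose, the force, the opening and the grip force at its end. only (a regular expression) keeps the lines of the reply that match it, lines (a string "A,B") keeps lines A to B, and quiet returns only ok. Shift and turn numbers lie between -1 and 1, and a call with a number outside is refused. Input that does not fit is refused with a message, and nothing moves.
- robot.state(): the state, without advancing time (a new reading comes with each control period).
- robot.capture(name): name is "side" or "top"; returns a dict with "pixels" (420x560x3 uint8, blue, green, red), "fx", "fy", "cx", "cy" (pixels), "k1" (the pictures are not rectified: a ray, as slopes to the right and down, at radius r is drawn at 1 + k1 r^2 times it, then the intrinsics apply), "R" (3x3) and "t" (3): a world point X has camera coordinates R X + t. Camera axes: x right, y down, z forward; pixel columns grow to the right and rows downward; lengths in m; the calibration is good to about 2 mm. A picture is of the moment at which its call begins. There is no depth.
- robot.job_done(): hands the job in; it is judged then, once.
Trained networks look in a picture, given as the dict that the camera call returned (one of the last four; its "shot" number tells which), for a name from the list of things; names that differ only in an ending like _2 or _b are one class to them, and where a whole thing is asked for, a point or a joint stands for the part that bears it (a point fixed in the world has none). Each returns a list of dicts, best first, with "conf" (0 to 1); they miss things now and then, are a little off and sometimes report something else, mostly with a low value. They report only what shows in the picture. A call takes as long as a camera call.
- robot.trace(picture, query): "pixels" (420x560 bool, what is visible of it) and "rect" ([left, top, width, height] in pixels, round what is visible of it).
- robot.pinpoint(picture, query): "location" ([row, column] in pixels: a listed point, or the origin of a listed thing).
The state is a dict: "t": time; "qpos": joint angles; "joint_velocities": joint speeds; "tau": joint torques, N m; "eef_pos": TCP position; "orientation": TCP orientation; "force": force on the tool from outside, world axes, zero at the start; "wrist_torque": the same for the moment, N m; "opening": finger opening in m; "grasp_force": force on a finger pad.
Only numpy, scipy, OpenCV 4.12 (cv2) and the standard library are available. Lean on these libraries where they do the work, as an engineer would, in place of code of your own. Each camera call takes 0.05 s, during which the arm holds its last target. There are 200 camera calls.

## Working session

There is one attempt and no reset: what is moved stays moved. The work goes in short steps, Python scripts to look and compute and a tool call to move; the robot and the scene stay as the last step left them, time stands still between calls to the robot, and variables do not carry over. Pictures are saved under pics/ and viewed, at most 14 in all, crops included, and the job is handed in when it is done.

```bash
mkdir -p pics
```

Create h.py:
```python
import numpy as np, cv2
from rig import robot
NAMES=["socket_yellow","socket_green","socket_blue","socket_red","socket_steel","socket_black","tray","extension","wrench","spraycan"]
H=dict(socket_yellow=.048,socket_green=.054,socket_blue=.061,socket_red=.068,socket_steel=.042,socket_black=.076)
D=dict(socket_yellow=.031,socket_green=.038,socket_blue=.045,socket_red=.052,socket_steel=.024,socket_black=.060)
def ray(p,row,col):
    xd=np.array([(col-p["cx"])/p["fx"],(row-p["cy"])/p["fy"]]); u=xd.copy()
    for _ in range(30): u=xd/(1+p["k1"]*(u@u))
    R=np.array(p["R"]);t=np.array(p["t"])
    return -R.T@t, R.T@np.array([u[0],u[1],1.])
def onplane(p,row,col,z):
    o,d=ray(p,row,col); return o+d*(z-o[2])/d[2]
def proj(p,X):
    X=np.atleast_2d(X); c=X@np.array(p["R"]).T+np.array(p["t"]); u=c[:,:2]/c[:,2:]
    u=u*(1+p["k1"]*(u**2).sum(1,keepdims=True))
    return np.c_[u[:,1]*p["fy"]+p["cy"],u[:,0]*p["fx"]+p["cx"]]
```

Run:
```python
from h import *
for c in("top","side"):
    p=robot.capture(c); cv2.imwrite(f"pics/{c}0.png",p["pixels"])
    print(c,"cam pos",-np.array(p["R"]).T@np.array(p["t"]),p["fx"],p["k1"])
    for n in NAMES:
        z=0.
        r=robot.pinpoint(p,n)[:2]
        print(n,[(round(q["conf"],2),np.round(q["location"],1).tolist(),onplane(p,*q["location"],0.006 if n in("socket_steel","socket_black") else 0).round(4)[:2].tolist()) for q in r])
s=robot.state();print(s["t"],s["eef_pos"],s["orientation"],s["force"],s["opening"])
```

```text
top cam pos [ 0.29636942 -0.03093203  1.24907881] 512.6941239921839 -0.1255512301659197
socket_yellow [(0.7, [233.7, 323.5], [0.4382, -0.108])]
socket_green [(0.56, [241.2, 232.0], [0.4211, 0.1161]), (0.28, [149.9, 426.7], [0.6489, -0.3741])]
socket_blue [(0.89, [228.2, 419.2], [0.4497, -0.3441])]
socket_red [(0.93, [223.2, 138.7], [0.4666, 0.3514])]
socket_steel [(0.47, [150.5, 359.0], [0.6464, -0.2008])]
socket_black [(0.62, [152.6, 209.9], [0.6447, 0.1746])]
tray [(0.84, [151.5, 280.4], [0.6472, -0.0033])]
extension [(0.56, [227.0, 283.9], [0.4554, -0.0112])]
wrench [(0.93, [245.2, 193.0], [0.4115, 0.2125]), (0.45, [239.5, 229.6], [0.4253, 0.1221])]
spraycan [(0.65, [228.5, 286.0], [0.4517, -0.0164]), (0.62, [149.7, 426.7], [0.6494, -0.3741])]
side cam pos [ 0.52183049 -0.85986171  0.80650614] 543.9390109546473 -0.10667937739246817
socket_yellow [(0.79, [262.6, 242.8], [0.4418, -0.1103]), (0.6, [166.0, 240.7], [0.4134, 0.2125])]
socket_green [(0.62, [193.3, 243.0], [0.4266, 0.1077])]
socket_blue [(0.92, [366.9, 238.5], [0.4513, -0.3517])]
socket_red [(0.91, [135.1, 267.5], [0.4741, 0.3517]), (0.57, [378.9, 355.6], [0.6487, -0.3703])]
socket_steel [(0.67, [298.4, 349.9], [0.6506, -0.2018])]
socket_black [(0.82, [176.0, 339.0], [0.6528, 0.1739]), (0.43, [366.9, 235.5], [0.4468, -0.3556])]
tray [(0.56, [229.4, 343.5], [0.652, -0.0061])]
extension [(0.55, [234.1, 251.0], [0.4534, -0.0272])]
wrench [(0.83, [163.9, 235.2], [0.3991, 0.2207]), (0.75, [260.3, 242.6], [0.441, -0.104])]
spraycan [(0.88, [380.0, 354.8], [0.6472, -0.3724]), (0.37, [228.6, 337.4], [0.6389, -0.004])]
1.1 [0.22223303 0.53029979 0.24827636] [ 3.05138769e-06  1.97120340e-01  9.80379299e-01 -4.17521413e-05] [ 0.17174481 -0.32842045 -0.56296368] 0.085510720758809
```

View images.

Add to h.py:
```python
from scipy.optimize import least_squares
def sil(p,x,y,z0,d,h):
    a=np.linspace(0,2*np.pi,60); c=np.c_[x+d/2*np.cos(a),y+d/2*np.sin(a)]
    P=np.r_[np.c_[c,0*a+z0],np.c_[c,0*a+z0+h]]
    return cv2.convexHull(proj(p,P)[:,::-1].astype(np.float32))[:,0]
def fit(p,mask,x,y,z0,d,h):
    """xy for which the cylinder outline's centroid+bbox match the mask"""
    r,c=np.nonzero(mask); m=np.array([c.min(),c.max()+1,r.min(),r.max()+1])-.5
    def f(q):
        s=sil(p,q[0],q[1],z0,d,h); return np.array([s[:,0].min(),s[:,0].max(),s[:,1].min(),s[:,1].max()])-m
    q=least_squares(f,[x,y],x_scale=.01,loss="soft_l1",diff_step=1e-4); return q.x,f(q.x)
def locate(names,z=None,init=None,cams=("top","side")):
    for cam in cams:
        p=robot.capture(cam)
        for n in names:
            T=robot.trace(p,n)
            if not T: print(cam,n,"none"); continue
            t=T[0]; z0=.006 if n in("socket_steel","socket_black") else 0
            if z is not None: z0=z
            m=t["pixels"]; r,c=np.nonzero(m); g=onplane(p,r.mean(),c.mean(),z0+H[n]/2)
            q,e=fit(p,m,g[0],g[1],z0,D[n],H[n])
            print(cam,n,round(t["conf"],2),np.round(q,4),"resid",e.round(1))
```

Run:
```python
from h import *
locate(list(H))
```

```text
top socket_yellow 0.64 [ 0.4393 -0.1087] resid [-0.1  0.1 -0.1  0.1]
top socket_green 0.7 [0.4245 0.1138] resid [-0.2  0.2 -0.1  0.1]
top socket_blue 0.83 [ 0.4481 -0.3474] resid [-1.   0.9 -0.4  0.4]
top socket_red 0.88 [0.4692 0.3484] resid [-0.5  0.6 -0.   0. ]
top socket_steel none
top socket_black 0.71 [ 0.4456 -0.3404] resid [-5.2  2.7 -2.8  4.3]
side socket_yellow 0.69 [ 0.4411 -0.1074] resid [-0.7  0.7 -2.3  1.7]
side socket_green 0.74 [0.4252 0.1122] resid [-0.2  0.2 -1.   0.8]
side socket_blue 0.61 [ 0.4512 -0.3485] resid [ 0.6 -0.7 -0.4  0.4]
side socket_red 0.6 [0.4731 0.3453] resid [ 0.4 -0.4  0.6 -0.5]
side socket_steel 0.74 [ 0.6468 -0.2004] resid [-0.   0.  -0.3  0.3]
side socket_black 0.67 [0.6477 0.1729] resid [-0.   0.  -0.6  0.5]
```

View pics/top0.png

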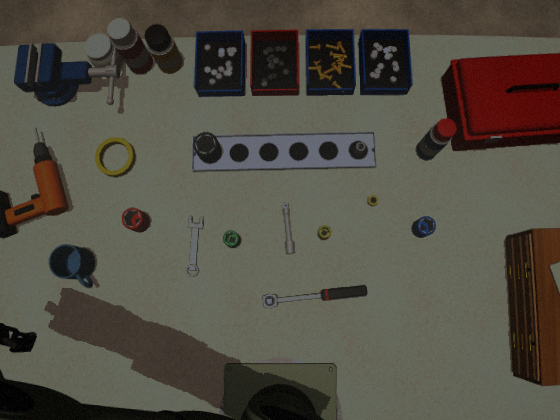

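View pics/side0.png

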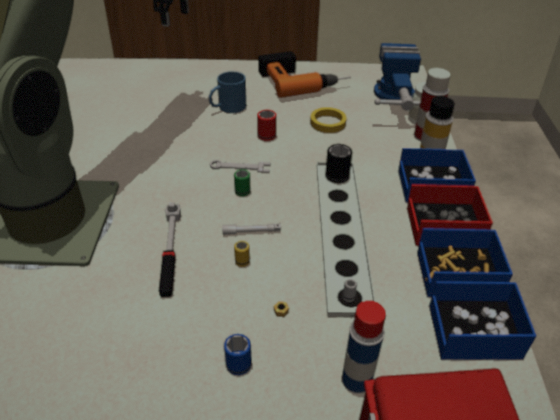

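Top view: yellow (col 324, row 232), green (232,239), blue (424,226) and red (134,219). The tray runs (195–375, 135–170), black at its left end and steel at its right, with the four places between. The small yellow thing at (373,200) is only a nut. The side view agrees. Next I measure the places.

Run:
```python
from h import *
for cam in("top","side"):
    p=robot.capture(cam); g=cv2.cvtColor(p["pixels"],cv2.COLOR_BGR2GRAY)
    pts=[]
    for y in(-112.5,-37.5,37.5,112.5):
        e=proj(p,[.648,-.0135+y/1000,.006])[0]; r,c=int(round(e[0])),int(round(e[1])); w=16
        s=g[r-w:r+w+1,c-w:c+w+1]; th,b=cv2.threshold(s,0,255,cv2.THRESH_BINARY_INV+cv2.THRESH_OTSU)
        n,l,st,ce=cv2.connectedComponentsWithStats(b)
        k=min(range(1,n),key=lambda i:abs(ce[i]-w).sum()+ (100 if st[i,4]<60 else 0))
        X=onplane(p,ce[k][1]+r-w,ce[k][0]+c-w,.006)[:2]; pts.append(X)
        print(cam,y,st[k].tolist(),X.round(4))
    pts=np.array(pts); d=pts[-1]-pts[0]; print("centre",pts.mean(0).round(4),"pitch",np.linalg.norm(d)/3,"yaw",np.arctan2(-d[0],d[1]))
s=robot.state();q=s["orientation"];print(s["t"])
from scipy.spatial.transform import Rotation as R
print(R.from_quat([q[1],q[2],q[3],q[0]]).as_matrix().round(3))
```

```text
top -112.5 [6, 8, 19, 18, 271] [ 0.6475 -0.1232]
top -37.5 [6, 8, 20, 19, 277] [ 0.6466 -0.0483]
top 37.5 [6, 8, 20, 18, 277] [0.6454 0.0266]
top 112.5 [6, 9, 19, 18, 271] [0.6443 0.1014]
centre [ 0.646  -0.0109] pitch 0.07487824906980851 yaw 0.01388007450785835
side -112.5 [5, 7, 23, 17, 312] [ 0.6488 -0.1242]
side -37.5 [6, 8, 22, 16, 268] [ 0.6479 -0.0489]
side 37.5 [5, 9, 21, 14, 231] [0.6464 0.026 ]
side 112.5 [5, 10, 20, 12, 197] [0.6453 0.1009]
centre [ 0.6471 -0.0115] pitch 0.07502096546878688 yaw 0.015962958263626044
1.9
[[-0.922  0.387 -0.   ]
 [ 0.387  0.922 -0.   ]
 [-0.    -0.    -1.   ]]
```

The rows are not in the units I measure in: shifts go in shares of 0.3 m and turns go in shares of 90 degrees. I convert before sending: 0.004 m / 0.3 = 0.0133, 0.12 rad / 1.5708 = 0.0764.

Call:
jog_arm(
  ticks=[0,0,0.0133,0.0764,0,0,0.0133,0.0764,0,0,0.0133,0.0764,0,0,0.0133,0.0764,0,0,0.0133,0.0764,0,0,0.0133,0.0764,0,0,0.0133,0.0764,0,0,0.0133,0.0764,0,0,0.0133,0.0764,0,0,0.0133,0.0592],
  jaw=0.085,
  force=40,
)

```text
t: 2.73
eef_pos: [0.2221, 0.5304, 0.2081]
orientation: [0.0, 0.709, 0.705, 0.0]
force: [-0.4, 0.0, -0.7]
opening: 0.0847
grasp_force: 0.0
```

Converted, 0.0249 m / 0.3 = 0.083, -0.0183 m / 0.3 = -0.061.

Call:
jog_arm(
  ticks=[-0.061,0.083,0,0,-0.061,0.083,0,0,-0.061,0.083,0,0,-0.061,0.083,0,0,-0.061,0.083,0,0,-0.061,0.083,0,0,-0.061,0.083,0,0,-0.061,0.083,0,0,-0.061,0.083,0,0,-0.061,0.083,0,0,0,0,0,0,0,0,0,0],
)

```text
t: 3.73
eef_pos: [0.4725, 0.3463, 0.2082]
orientation: [0.0, 0.708, 0.707, -0.0]
force: [-0.8, 0.2, -0.0]
opening: 0.0852
grasp_force: 0.0
```

Run:
```python
from h import *
p=robot.capture("side"); cv2.imwrite("pics/s1.png",p["pixels"])
print(proj(p,robot.state()["eef_pos"]),robot.state()["qpos"])
```

```text
[[ 64.03951451 266.24356113]] [-0.80828623  0.78544933  0.24319844  1.50341207 -0.22320243  0.88030219
 -0.49066781]
```

View pics/s1.png

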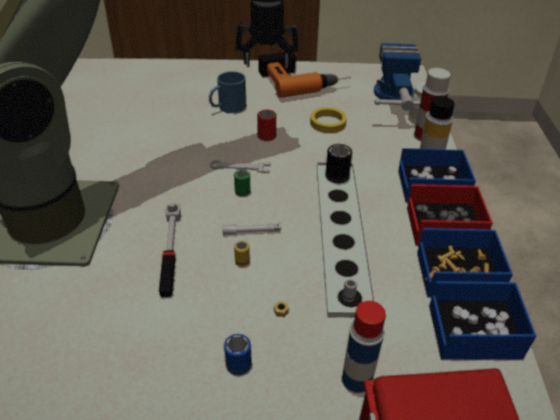

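Gripper hangs over the red socket (col 266, rows 64 and 125), clear all round. Descending.

Converted, 0.035 m / 0.3 = 0.1167, 0.02 m / 0.3 = 0.0667.

Call:
jog_arm(
  ticks=[0,0,0.1167,0,0,0,0.1167,0,0,0,0.1167,0,0,0,0.1167,0,0,0,0.0667,0,0,0,0.0267,0,0,0,0,0],
)

```text
t: 4.37
eef_pos: [0.4703, 0.3478, 0.0391]
orientation: [-0.0, 0.706, 0.708, -0.001]
force: [0.2, -0.3, 0.5]
opening: 0.0852
grasp_force: 0.0
```

Call:
jog_arm(
  ticks=[0,0,0,0,0,0,0,0,0,0,0,0,0,0,0,0,0,0,0,0,0,0,0,0,0,0,0,0,0,0,0,0],
  jaw=0.04,
  force=40,
)

```text
t: 5.03
eef_pos: [0.4718, 0.3481, 0.0419]
orientation: [0.0, 0.707, 0.708, 0.001]
force: [-1.7, -1.2, 10.7]
opening: 0.0513
grasp_force: 40.1
```

Converted, -0.035 m / 0.3 = -0.1167, -0.02 m / 0.3 = -0.0667.

Call:
jog_arm(
  ticks=[0,0,-0.0667,0,0,0,-0.1167,0,0,0,-0.1167,0,0,0,-0.1167,0,0,0,0,0],
)

```text
t: 5.45
eef_pos: [0.4732, 0.3487, 0.172]
orientation: [0.001, 0.707, 0.707, 0.004]
force: [0.1, 0.6, -4.3]
opening: 0.0511
grasp_force: 44.6
```

Call:
jog_arm(
  ticks=[-0.0823,0.058,0,0,-0.0823,0.058,0,0,-0.0823,0.058,0,0,-0.0823,0.058,0,0,-0.0823,0.058,0,0,-0.0823,0.058,0,0,-0.0823,0.058,0,0,-0.0823,0.058,0,0,-0.0823,0.058,0,0,-0.0823,0.058,0,0,0,0,0,0,0,0,0,0],
)

```text
t: 6.45
eef_pos: [0.646, 0.0989, 0.1652]
orientation: [0.0, 0.708, 0.707, -0.0]
force: [-0.7, 1.2, -5.0]
opening: 0.0512
grasp_force: 44.5
```

Run:
```python
from h import *
locate(["socket_red"],z=.125)
p=robot.capture("side"); cv2.imwrite("pics/s2.png",cv2.resize(p["pixels"][60:260,200:440],None,fx=2.5,fy=2.5))
for _ in range(2): robot.capture("top"); print(robot.state()["eef_pos"])
```

```text
top socket_red none
side socket_red 0.57 [0.6444 0.0995] resid [-0.7  0.6 -0.3  0.2]
[0.64534597 0.10152178 0.16541502]
[0.6454186  0.10137023 0.16543809]
```

View pics/s2.png

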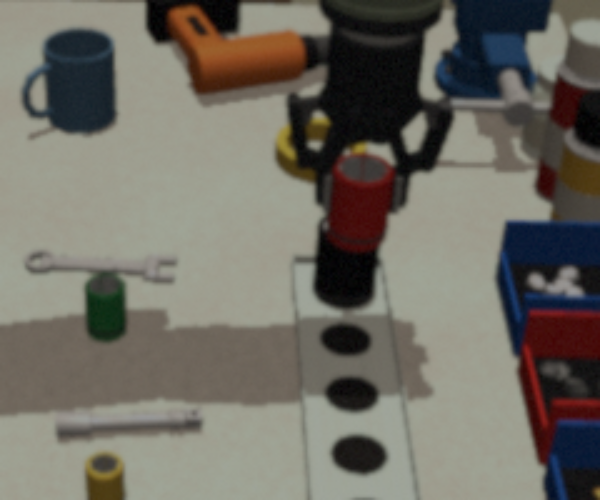

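Red (360,205 in the crop) is held upright over its place; side fit agrees within 1 mm. Lowering.

Converted, 0.035 m / 0.3 = 0.1167, 0.006 m / 0.3 = 0.02.

Call:
jog_arm(
  ticks=[0,0,0.1167,0,0,0,0.1167,0,0,0,0.0833,0,0,0,0.04,0,0,0,0.02,0,0,0,0.0133,0,0,0,0.005,0,0,0,0,0,0,0,0,0],
)

```text
t: 7.55
eef_pos: [0.6463, 0.1008, 0.0481]
orientation: [0.001, 0.707, 0.708, 0.001]
force: [0.3, -0.0, -3.9]
opening: 0.0514
grasp_force: 44.8
```

Converted, 0.0015 m / 0.3 = 0.005.

Call:
jog_arm(
  ticks=[0,0,0.005,0,0,0,0,0,0,0,0,0],
)

```text
t: 7.8
eef_pos: [0.6464, 0.1008, 0.0479]
orientation: [0.001, 0.707, 0.707, 0.001]
force: [-9.6, -1.2, 24.7]
opening: 0.0512
grasp_force: 47.1
```

Call:
jog_arm(
  ticks=[0,0,0,0,0,0,0,0,0,0,0,0,0,0,0,0],
  jaw=0.07,
)

```text
t: 8.13
eef_pos: [0.6459, 0.1007, 0.0456]
orientation: [0.0, 0.707, 0.707, 0.0]
force: [-0.2, 0.5, -0.5]
opening: 0.0704
grasp_force: 0.0
```

Call:
jog_arm(
  ticks=[0,0,-0.0333,0,0,0,-0.1,0,0,0,-0.1333,0,0,0,-0.1333,0,0,0,0,0],
  jaw=0.085,
)

```text
t: 8.55
eef_pos: [0.6482, 0.1008, 0.1736]
orientation: [0.003, 0.707, 0.707, 0.004]
force: [1.5, -1.1, 1.0]
opening: 0.0848
grasp_force: 0.0
```

Run:
```python
from h import *
locate(["socket_red","socket_black"],z=.006,cams=("side",))
```

```text
side socket_red 0.86 [0.6483 0.1005] resid [ 0.2 -0.2 -0.4  0.4]
side socket_black 0.9 [0.6488 0.1902] resid [ 0.1 -0.1 -4.7  2. ]
```

Converted, -0.03 m / 0.3 = -0.1, -0.013 m / 0.3 = -0.0433.

Call:
jog_arm(
  ticks=[-0.1,-0.0433,0,0,-0.1,-0.0433,0,0,-0.1,-0.0433,0,0,-0.1,-0.0433,0,0,-0.1,-0.0433,0,0,-0.1,-0.0433,0,0,-0.1,-0.0433,0,0,-0.1,-0.0433,0,0,-0.1,-0.0433,0,0,-0.1,-0.0433,0,0,-0.1,-0.0433,0,0,-0.1,-0.0433,0,0],
)

```text
t: 9.7
eef_pos: [0.4887, -0.2606, 0.1645]
orientation: [-0.001, 0.707, 0.707, -0.0]
force: [0.7, -0.6, -0.1]
opening: 0.0853
grasp_force: 0.0
```

Call:
jog_arm(
  ticks=[-0.1,-0.0433,0,0,-0.1,-0.0433,0,0,-0.0943,-0.045,0,0,0,0,0,0,0,0,0,0,0,0,0,0,0,0,0,0],
)

```text
t: 10.28
eef_pos: [0.4511, -0.3466, 0.165]
orientation: [-0.0, 0.706, 0.708, 0.0]
force: [0.1, -0.4, 0.3]
opening: 0.0851
grasp_force: 0.0
```

Converted, 0.035 m / 0.3 = 0.1167, 0.015 m / 0.3 = 0.05.

Call:
jog_arm(
  ticks=[0,0,0.1167,0,0,0,0.1167,0,0,0,0.1167,0,0,0,0.05,0,0,0,0.02,0,0,0,0,0],
)

```text
t: 10.78
eef_pos: [0.4506, -0.3468, 0.0384]
orientation: [-0.001, 0.706, 0.708, -0.0]
force: [0.3, 0.2, -0.4]
opening: 0.0848
grasp_force: 0.0
```

Call:
jog_arm(
  ticks=[0,0,0,0,0,0,0,0,0,0,0,0,0,0,0,0,0,0,0,0,0,0,0,0,0,0,0,0,0,0,0,0],
  jaw=0.03,
  force=40,
)

```text
t: 11.45
eef_pos: [0.451, -0.348, 0.0406]
orientation: [0.001, 0.707, 0.707, 0.0]
force: [-0.9, 2.0, 11.5]
opening: 0.044
grasp_force: 39.3
```

Call:
jog_arm(
  ticks=[0,0,-0.0667,0,0,0,-0.1167,0,0,0,-0.1167,0,0,0,-0.1167,0,0,0,0,0,0,0,0,0,0,0,0,0],
)

```text
t: 12.03
eef_pos: [0.4503, -0.3475, 0.1638]
orientation: [-0.0, 0.707, 0.707, -0.0]
force: [-0.6, -0.1, -4.6]
opening: 0.0442
grasp_force: 42.9
```

Converted, 0.0267 m / 0.3 = 0.089, 0.014 m / 0.3 = 0.0467.

Call:
jog_arm(
  ticks=[0.089,0.0467,0,0,0.089,0.0467,0,0,0.089,0.0467,0,0,0.089,0.0467,0,0,0.089,0.0467,0,0,0.089,0.0467,0,0,0.089,0.0467,0,0,0.089,0.0467,0,0,0.089,0.0467,0,0,0.089,0.0467,0,0,0.089,0.0467,0,0,0.089,0.0467,0,0],
)

```text
t: 13.03
eef_pos: [0.6181, -0.0257, 0.1626]
orientation: [-0.001, 0.707, 0.708, -0.001]
force: [-0.6, -0.2, -3.5]
opening: 0.0443
grasp_force: 42.8
```

Call:
jog_arm(
  ticks=[0.089,0.0467,0,0,0.089,0.0467,0,0,0,0,0,0,0,0,0,0,0,0,0,0,0,0,0,0],
)

```text
t: 13.53
eef_pos: [0.6457, 0.0252, 0.1635]
orientation: [-0.0, 0.707, 0.707, -0.001]
force: [0.6, -0.1, -3.4]
opening: 0.0444
grasp_force: 42.8
```

Run:
```python
from h import *
locate(["socket_blue"],z=.125)
print(robot.state()["eef_pos"])
```

```text
top socket_blue none
side socket_blue 0.73 [0.6457 0.0241] resid [ 0.5 -0.5 -0.3  0.3]
[0.64608001 0.02566435 0.16427246]
```

Good. Lower with the last stretch gentle, release, lift.

Converted, 0.035 m / 0.3 = 0.1167, 0.025 m / 0.3 = 0.0833.

Call:
jog_arm(
  ticks=[0.0033,0,0.1167,0,0,0,0.1167,0,0,0,0.0833,0,0,0,0.04,0,0,0,0.02,0,0,0,0.0133,0,0,0,0.005,0,0,0,0,0,0,0,0.0033,0,0,0,0,0,0,0,0,0],
)

```text
t: 14.65
eef_pos: [0.6469, 0.0272, 0.0466]
orientation: [0.001, 0.707, 0.707, 0.001]
force: [-3.6, 0.3, 10.5]
opening: 0.0441
grasp_force: 44.2
```

Call:
jog_arm(
  ticks=[0,0,0,0,0,0,0,0,0,0,0,0,0,0,0,0],
  jaw=0.064,
)

```text
t: 14.98
eef_pos: [0.6464, 0.0272, 0.0451]
orientation: [0.0, 0.707, 0.707, 0.0]
force: [-0.2, 0.2, 0.3]
opening: 0.0642
grasp_force: 0.0
```

Call:
jog_arm(
  ticks=[0,0,-0.0333,0,0,0,-0.1,0,0,0,-0.1333,0,0,0,-0.1333,0,0,0,0,0],
  jaw=0.085,
)

```text
t: 15.4
eef_pos: [0.6488, 0.027, 0.173]
orientation: [0.004, 0.707, 0.707, 0.004]
force: [0.0, -0.3, 1.4]
opening: 0.0849
grasp_force: 0.0
```

Run:
```python
from h import *
locate(["socket_blue","socket_red"],z=.006,cams=("side",))
p=robot.capture("side"); cv2.imwrite("pics/s3.png",cv2.resize(p["pixels"][60:260,200:440],None,fx=2.5,fy=2.5))
```

```text
side socket_blue 0.95 [0.6463 0.0288] resid [ 0.4 -0.4 -1.   0.9]
side socket_red 0.92 [0.6493 0.1169] resid [-0.7  0.6 -4.7  1.8]
```

View pics/s3.png

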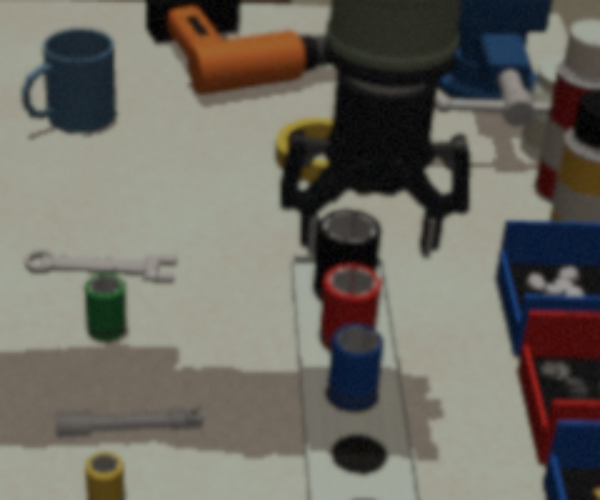

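Red and blue stand upright next to black. Green next.

Converted, -0.0276 m / 0.3 = -0.092, 0.0108 m / 0.3 = 0.036.

Call:
jog_arm(
  ticks=[0.036,-0.092,0,0,0.036,-0.092,0,0,0.036,-0.092,0,0,0.036,-0.092,0,0,0.036,-0.092,0,0,0.036,-0.092,0,0,0.036,-0.092,0,0,0.036,-0.092,0,0,0,0,0,0,0,0,0,0,0,0,0,0,0,0,0,0],
)

```text
t: 16.6
eef_pos: [0.4258, 0.113, 0.1645]
orientation: [0.0, 0.707, 0.707, -0.0]
force: [-0.3, 0.4, -0.6]
opening: 0.0848
grasp_force: 0.0
```

Converted, 0.035 m / 0.3 = 0.1167, 0.016 m / 0.3 = 0.0533.

Call:
jog_arm(
  ticks=[0,0,0.1167,0,0,0,0.1167,0,0,0,0.1167,0,0,0,0.0533,0,0,0,0.0267,0,0,0,0,0],
)

```text
t: 17.1
eef_pos: [0.4251, 0.1128, 0.0345]
orientation: [-0.0, 0.707, 0.707, -0.001]
force: [0.2, -0.1, 0.1]
opening: 0.0851
grasp_force: 0.0
```

Call:
jog_arm(
  ticks=[0,0,0,0,0,0,0,0,0,0,0,0,0,0,0,0,0,0,0,0,0,0,0,0,0,0,0,0,0,0,0,0,0,0,0,0],
  jaw=0.024,
  force=40,
)

```text
t: 17.85
eef_pos: [0.4257, 0.1135, 0.0367]
orientation: [0.0, 0.707, 0.707, 0.001]
force: [-1.5, -0.6, 15.2]
opening: 0.0371
grasp_force: 38.5
```

Call:
jog_arm(
  ticks=[0,0,-0.0667,0,0,0,-0.1167,0,0,0,-0.1167,0,0,0,-0.1167,0,0,0,0,0,0,0,0,0,0,0,0,0],
)

```text
t: 18.43
eef_pos: [0.4251, 0.1135, 0.1606]
orientation: [-0.0, 0.707, 0.708, 0.0]
force: [0.3, 0.4, -2.6]
opening: 0.0372
grasp_force: 41.7
```

Converted, 0.0222 m / 0.3 = 0.074, -0.0162 m / 0.3 = -0.054.

Call:
jog_arm(
  ticks=[-0.054,0.074,0,0,-0.054,0.074,0,0,-0.054,0.074,0,0,-0.054,0.074,0,0,-0.054,0.074,0,0,-0.054,0.074,0,0,-0.054,0.074,0,0,-0.054,0.074,0,0,-0.054,0.074,0,0,-0.054,0.074,0,0,0,0,0,0,0,0,0,0],
)

```text
t: 19.43
eef_pos: [0.6471, -0.0494, 0.1584]
orientation: [-0.001, 0.707, 0.707, -0.001]
force: [-0.9, 0.1, -2.5]
opening: 0.037
grasp_force: 41.8
```

Run:
```python
from h import *
robot.capture("top");robot.capture("top")
locate(["socket_green"],z=.125,cams=("side",))
print(robot.state()["eef_pos"])
```

```text
side socket_green 0.77 [ 0.6463 -0.0529] resid [-0.3  0.3 -0.2  0.2]
[ 0.64692648 -0.04766563  0.16027384]
```

Converted, 0.035 m / 0.3 = 0.1167, 0.025 m / 0.3 = 0.0833.

Call:
jog_arm(
  ticks=[0,0,0.1167,0,0,0,0.1167,0,0,0,0.0833,0,0,0,0.04,0,0,0,0.0167,0,0,0,0.0067,0,0,0,0,0,0,0,0,0],
)

```text
t: 20.3
eef_pos: [0.6482, -0.0484, 0.0483]
orientation: [0.001, 0.707, 0.707, 0.001]
force: [0.7, -0.4, -2.3]
opening: 0.0367
grasp_force: 41.8
```

Converted, 0.002 m / 0.3 = 0.0067, 0.0015 m / 0.3 = 0.005.

Call:
jog_arm(
  ticks=[0,0,0.0067,0,0,0,0.005,0,0,0,0,0,0,0,0.0033,0,0,0,0,0,0,0,0,0],
)

```text
t: 20.8
eef_pos: [0.6476, -0.0484, 0.0429]
orientation: [0.0, 0.707, 0.707, 0.0]
force: [-2.1, -0.5, 5.2]
opening: 0.0368
grasp_force: 42.4
```

Call:
jog_arm(
  ticks=[0,0,0,0,0,0,0,0,0,0,0,0,0,0,0,0],
  jaw=0.058,
)

```text
t: 21.13
eef_pos: [0.6475, -0.0484, 0.0423]
orientation: [0.0, 0.707, 0.707, -0.0]
force: [-0.5, -0.1, -0.3]
opening: 0.0583
grasp_force: 0.0
```

Call:
jog_arm(
  ticks=[0,0,-0.0333,0,0,0,-0.1,0,0,0,-0.1333,0,0,0,-0.1333,0,0,0,0,0],
  jaw=0.085,
)

```text
t: 21.55
eef_pos: [0.65, -0.0489, 0.1705]
orientation: [0.004, 0.707, 0.707, 0.003]
force: [0.1, 0.3, 0.9]
opening: 0.0849
grasp_force: 0.0
```

Run:
```python
from h import *
locate(["socket_green"],z=.006,cams=("side",))
locate(["socket_yellow"],z=0)
```

```text
side socket_green 0.58 [ 0.6467 -0.0504] resid [ 0.1 -0.1 -0.9  0.8]
top socket_yellow 0.59 [ 0.4393 -0.1087] resid [-0.1  0.1 -0.1  0.1]
side socket_yellow none
```

Converted, -0.0259 m / 0.3 = -0.0863, -0.0074 m / 0.3 = -0.0247.

Call:
jog_arm(
  ticks=[-0.0247,-0.0863,0,0,-0.0247,-0.0863,0,0,-0.0247,-0.0863,0,0,-0.0247,-0.0863,0,0,-0.0247,-0.0863,0,0,-0.0247,-0.0863,0,0,-0.0247,-0.0863,0,0,-0.0247,-0.0863,0,0,0,0,0,0,0,0,0,0,0,0,0,0,0,0,0,0],
)

```text
t: 22.85
eef_pos: [0.441, -0.1075, 0.162]
orientation: [-0.0, 0.707, 0.708, 0.0]
force: [-0.1, 0.9, -0.1]
opening: 0.0847
grasp_force: 0.0
```

Converted, 0.035 m / 0.3 = 0.1167, 0.016 m / 0.3 = 0.0533.

Call:
jog_arm(
  ticks=[0,0,0.1167,0,0,0,0.1167,0,0,0,0.1167,0,0,0,0.0533,0,0,0,0.0267,0,0,0,0,0],
)

```text
t: 23.35
eef_pos: [0.4401, -0.1075, 0.032]
orientation: [-0.001, 0.707, 0.708, -0.001]
force: [0.2, -0.0, 0.7]
opening: 0.0845
grasp_force: 0.0
```

Call:
jog_arm(
  ticks=[0,0,0,0,0,0,0,0,0,0,0,0,0,0,0,0,0,0,0,0,0,0,0,0,0,0,0,0,0,0,0,0,0,0,0,0],
  jaw=0.018,
  force=40,
)

```text
t: 24.1
eef_pos: [0.4407, -0.1078, 0.0341]
orientation: [0.001, 0.707, 0.707, 0.0]
force: [-0.0, 0.4, 13.8]
opening: 0.0298
grasp_force: 38.4
```

Call:
jog_arm(
  ticks=[0,0,-0.0667,0,0,0,-0.1167,0,0,0,-0.1167,0,0,0,-0.1167,0,0,0,0,0,0,0,0,0,0,0,0,0],
)

```text
t: 24.68
eef_pos: [0.4403, -0.1077, 0.1582]
orientation: [0.0, 0.707, 0.708, 0.0]
force: [-0.5, 0.2, -1.6]
opening: 0.0299
grasp_force: 40.4
```

Converted, 0.0297 m / 0.3 = 0.099, -0.0022 m / 0.3 = -0.0073.

Call:
jog_arm(
  ticks=[-0.0073,0.099,0,0,-0.0073,0.099,0,0,-0.0073,0.099,0,0,-0.0073,0.099,0,0,-0.0073,0.099,0,0,-0.0073,0.099,0,0,-0.0073,0.099,0,0,0,0,0,0,0,0,0,0,0,0,0,0,0,0,0,0],
)

```text
t: 25.6
eef_pos: [0.6473, -0.123, 0.1576]
orientation: [-0.001, 0.707, 0.707, -0.001]
force: [0.4, -0.1, -1.9]
opening: 0.0297
grasp_force: 40.6
```

Call:
jog_arm(
  ticks=[0,0,0.1167,0,0,0,0.1167,0,0,0,0.0833,0,0,0,0.04,0,0,0,0.0167,0,0,0,0.0067,0,0,0,0.0067,0,0,0,0.0033,0,0,0,0,0,0,0,0,0],
)

```text
t: 26.43
eef_pos: [0.6486, -0.123, 0.0421]
orientation: [0.0, 0.707, 0.707, 0.0]
force: [0.6, -0.3, -1.6]
opening: 0.0299
grasp_force: 40.6
```

Converted, 0.0015 m / 0.3 = 0.005, 0.001 m / 0.3 = 0.0033.

Call:
jog_arm(
  ticks=[0,0,0.005,0,0,0,0,0,0,0,0.0033,0,0,0,0,0,0,0,0,0],
)

```text
t: 26.85
eef_pos: [0.6486, -0.1231, 0.0402]
orientation: [0.0, 0.707, 0.707, 0.0]
force: [-5.7, 1.2, 18.2]
opening: 0.0298
grasp_force: 42.6
```

Seated. Release, lift, retreat toward the robot, and check.

Call:
jog_arm(
  ticks=[0,0,0,0,0,0,0,0,0,0,0,0,0,0,0,0],
  jaw=0.05,
)

```text
t: 27.18
eef_pos: [0.6482, -0.123, 0.0387]
orientation: [0.0, 0.707, 0.707, -0.0]
force: [-0.2, -0.1, -0.0]
opening: 0.05
grasp_force: 0.0
```

Call:
jog_arm(
  ticks=[0,0,-0.0333,0,0,0,-0.1,0,0,0,-0.1333,0,0,0,-0.1333,0,0,0,-0.1,0,0,-0.1,0,0,0,-0.1167,0,0,0,-0.1167,0,0,0,-0.1167,0,0,0,-0.1,0,0,0,0,0,0,0,0,0,0],
  jaw=0.085,
)

```text
t: 28.18
eef_pos: [0.4827, -0.1233, 0.1899]
orientation: [0.0, 0.707, 0.707, 0.0]
force: [1.0, -0.0, 0.2]
opening: 0.0849
grasp_force: 0.0
```

Run:
```python
from h import *
locate(list(H),z=.006)
for c in("top","side"):
    p=robot.capture(c); i=p["pixels"]
    i=i[100:280,100:450] if c=="top" else i[60:400,180:430]
    cv2.imwrite(f"pics/{c}9.png",cv2.resize(i,None,fx=1.75,fy=1.75))
```

```text
top socket_yellow none
top socket_green 0.58 [ 0.6472 -0.0495] resid [ 0.6 -0.6 -0.5  0.5]
top socket_blue 0.76 [0.6481 0.0282] resid [-0.3  0.3 -0.8  0.8]
top socket_red 0.67 [0.6452 0.1015] resid [-0.5  0.5 -0.5  0.6]
top socket_steel 0.21 [ 0.6498 -0.0497] resid [ 3.5 -2.6  2.7 -3.2]
top socket_black 0.75 [0.6474 0.1748] resid [-0.1  0.1 -0.6  0.6]
side socket_yellow none
side socket_green 0.59 [ 0.648  -0.0466] resid [-0.4  0.4 -2.1  1.5]
side socket_blue 0.67 [0.6475 0.0309] resid [-0.1  0.1 -1.6  1.3]
side socket_red 0.6 [0.6476 0.1072] resid [-0.2  0.2 -2.2  1.5]
side socket_steel 0.7 [ 0.6468 -0.1987] resid [-1.1  1.  -1.9  1.6]
side socket_black 0.84 [0.6488 0.1917] resid [-0.9  0.9 -5.1  1.6]
```

View pics/top9.png

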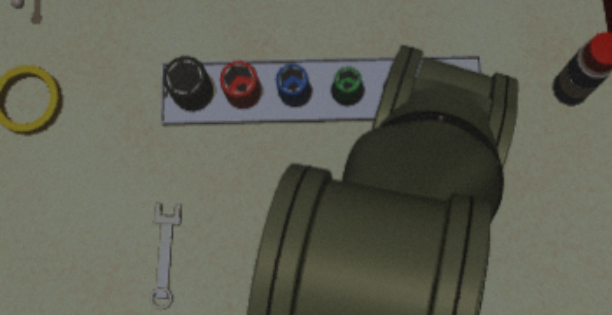

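View pics/side9.png

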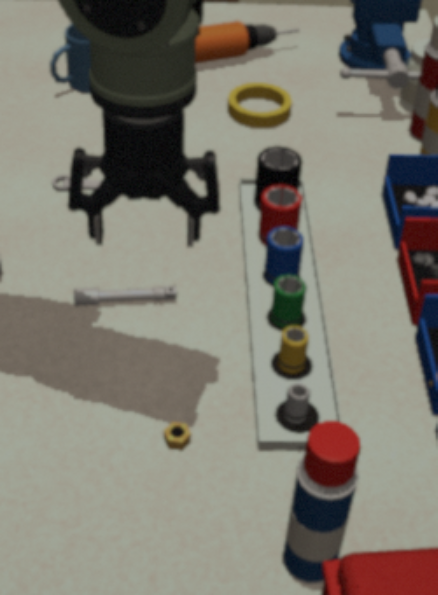

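In the side crop, six upright sockets stand in order from steel (297,405) to black (279,165), each on its place. Can, bar and wrench are where they were, and the gripper is clear.

```bash
python3 -c "
from rig import robot
print(robot.job_done())"
```

```text
the job is handed in; nothing more can be done
None
```

The job is handed in at about 28 s of the 102 s: the four coloured sockets stand upright in the tray in size order from steel to black, and the two end sockets, extension bar, wrench and spray can show no sign of having moved in the last pictures.

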